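# Cure a coated plaque in the curing box

## Task

Open the curing box by raising its hinged cover gently all the way to its stop, then move the wooden plaque from the sloping stand to the middle of the bed and set it down gently, flat, coated face up, its long side running front to back and square with the box. Let go of it, lower the cover gently until it is fully shut (do not let it drop), then push the start button right down and let it come up again. Leave the jar, the sticky notes, the tin and the eraser where they are.

Things in the scene. Friction and masses are not known exactly. Their poses are not given: they have to be found in the camera images.
- curing_box: white desktop curing box, fixed to the shelf top: tub 170 (x) x 180 (y) x 60 mm high with walls 6 mm thick, and a grey console 44 mm wide and 50 mm high along its left (+y) side. Origin on the shelf top under the centre of the tub; x points from the front (the tab's side) to the hinge at the back, y to its left
- bed (a point): centre of the flat aluminium bed inside the tub, on its upper face, 32 mm above the shelf top and 28 mm below the rim; axes as the box. The tub is 158 x 168 mm inside
- cover (a joint): angle of the hinged cover (rad): 0 shut on the rim, 1.5 fully open on its stop. A 170 x 180 x 8 mm, 0.25 kg panel. It stays where it is left above about 75 degrees and falls shut below that
- cover_hinge (a point): middle of the hinge line at the back of the box, 62 mm above the shelf top, 85 mm behind the bed's centre; the line runs along the box's y
- cover_grip (a point): grip point on the tab in the middle of the cover's free edge. The tab is 20 mm wide (along the box's y), 10 mm thick, and sticks out 40 mm; the point is at mid thickness, 26 mm past the edge, 196 mm from the hinge line. Moves and turns with the cover: x points to the hinge line, z is the cover's outer normal. Pinched across its width, the tab pivots between the pads
- start_top (a point): centre of the top of the round grey start button, 26 mm across, on the console to the left of the cover; the point moves with the button
- start (a joint): travel of the start button (m): 0 up, 0.006 fully down; a spring returns it (5 N fully down)
- stand: fixed plywood drying stand whose narrow board (36 mm wide, 100 mm long) slopes down towards its front (-x) at 30 degrees, with a low lip at the lower end, 8 mm above the board. Origin on the shelf top under the board's centre, where the board's upper face is 55 mm high; x points uphill
- plaque: loose wooden plaque 90 (x) x 60 (y) x 14 mm with a darker panel and three white discs on its coated face, lying face up on the stand, 12 mm wider than the board on either side. Origin at the centre of its underside, x along the long side, z out of the coated face; it starts with x uphill, tilted 30 degrees
- bead_jar: bystander: small glass jar with white beads, 36 mm across, 54 mm high; origin at the centre of its underside
- notes: bystander: yellow sticky note pad, 76 x 76 x 17 mm; origin at the centre of its underside
- tin: bystander: small closed flat tin, 66 x 91 x 23 mm; origin at the centre of its underside
- rubber: bystander: eraser in a blue sleeve, 20 x 44 x 12 mm; origin at the centre of its underside

How it is judged:
On the way, in this order (a step that is already met when the one before it is completed fails the run):
1. the cover is raised to its open stop (above 1.42 rad) (value of joint cover above 1.42 rad), for 0.2 s.
2. the plaque lies released in the middle of the bed, flat, face up and square, with the cover still open (x of plaque in the frame of bed between -0.02 and 0.02 m and y of plaque in the frame of bed between -0.02 and 0.02 m and z of plaque in the frame of bed below 0.004 m and angle between plaque's own z axis and vertical below 0.06 rad and angle between the x axis of plaque and the x axis of bed, either way round below 0.2 rad and contact force between the fingers and plaque below 0.1 N and linear speed of plaque below 0.02 m/s and value of joint cover above 1.2 rad), for 0.2 s.
3. the cover is lowered until shut (below 0.03 rad) (value of joint cover below 0.03 rad), for 0.2 s.
4. the start button is pushed down at least 4.5 mm with the cover shut (value of joint start above 0.0045 m and value of joint cover below 0.03 rad), for 0.05 s.
At the end, for the whole second after the job is handed in: The plaque lies at rest on the bed, flat, coated face up, its centre within 20 mm of the bed's centre in x and in y, its long side within 0.2 rad of the box's front-to-back direction; the cover is shut (below 0.03 rad), the start button has been pushed and is up again (less than 1.5 mm down) (x of plaque in the frame of bed between -0.02 and 0.02 m and y of plaque in the frame of bed between -0.02 and 0.02 m and z of plaque in the frame of bed below 0.004 m and angle between plaque's own z axis and vertical below 0.06 rad and angle between the x axis of plaque and the x axis of bed, either way round below 0.2 rad and contact force between the fingers and plaque below 0.1 N and linear speed of plaque below 0.02 m/s and value of joint cover below 0.03 rad and value of joint start below 0.0015 m); the robot touches nothing.
It fails at once if the cover strikes its open stop (faster than 1.2 rad/s in the last 0.2 rad) (value of joint cover above 1.3 rad and velocity of joint cover above 1.2 rad/s).
It fails at once if the cover drops or is slammed shut (faster than 1.2 rad/s in the last 0.3 rad) (value of joint cover below 0.3 rad and velocity of joint cover below -1.2 rad/s).
It fails at once if the plaque is dropped (moves faster than 0.5 m/s while not held) (contact force between the fingers and plaque below 0.1 N and linear speed of plaque above 0.5 m/s).
It fails at once if the start button is pushed before the cover is shut (value of joint start above 0.003 m and value of joint cover above 0.1 rad).
It fails at once if the bead jar, the sticky notes, the tin or the eraser is moved more than 25 mm (distance of any of bead_jar, notes, tin, rubber from where it was at the start of the episode above 0.025 m).
It also fails if it takes over 72 s, if anything falls off the work surface, if the arm or the gripper's body presses on something with over 40 N, if the wrist force passes 120 N, or if a joint passes its speed limit or range.

## Robot

A 6-joint arm with a two-finger parallel gripper is mounted at the origin on a cart in front of the work surface, level with it; the furniture and walls round the work are solid. World frame = base frame: x ahead of the robot, y to its left, z up, the work surface at z = 0. Lengths are in m, angles in rad, forces in N, time in s.
With the tool pointing down it reaches from about 0.25 to 0.775 m from the base axis. Payload 4 kg.
Tool frame: the origin (TCP) lies on the centre line of the jaws, within the pads' length; the fingertips stand robot.tips_ahead ahead of it and the grasp point (between the pads) lies 8 mm behind it (robot.tips_ahead is the distance from the TCP to the fingertips, in m); z points along the fingers, y is the line along which they close (so a half turn about z gives the same grasp; the last joint's range is limited). The gripper opens to 94 mm and grips with 3 to 60 N. Pads are 16 mm wide; open, the fingers measure 119 mm over their backs; the gripper's body (75 mm by 177 mm) begins 78 mm behind the grasp point.
Start: joints at [-1.303, 0.087, 1.371, -0, 1.684, -0.103], TCP at [0.199, -0.513, 0.217] pointing down, gripper open.
Joint ranges: [-3.1, 3.1], [-0.76, 2.03], [0.27, 2.55], [-1.08, 4.22], [0.17, 2.65], [-2.57, 2.57]. Speed limits (rad/s): [2.79, 2.79, 3.14, 3.14, 3.14, 3.14].

## Interface

Orientations are given as [roll, pitch, yaw] about the fixed x, y, z axes, in that order (R = Rz(yaw) Ry(pitch) Rx(roll)).
In Python, from bench import robot, snapshot, close_job, spotter gives the robot as it stands. The module is installed in compiled form; this text tells all that it offers.
- The arm moves only by the tool servo_tool, never from a script. Its argument "commands" is one flat list of numbers, 7 for each row, row after row: the shift along the tool's x, y, z in m, then the turn, a rotation vector about the tool's x, y, z in degrees, then the finger opening in m, from 0 to 0.094. In form: [x, y, z, ax, ay, az, grip, x, y, z, ax, ay, az, grip, ...]. A call has 1 to 10 rows; each row is the pose to reach, as a shift and turn from the pose commanded when the call began, along the tool's axes at that moment; what a row does not reach only later rows make up. A row lasts 1/8 s, in which the tool goes at most 62.5 mm and 10.7 degrees, less where a joint would pass 70% of its speed; a pose out of reach is approached as far as the arm can. A call with a gripper value outside its range is refused whole. The fingers move at their own pace and stop on an object; the grip force is fixed at half the most. Time passes only in rows, so rows that repeat a pose let the fingers close. It gives the time, the measured TCP pose, the force, the opening and the grip force at its end, in the units of the state.
- robot.get_obs(): the state, without advancing time (a new reading comes with each control period).
- snapshot(name): name is "side" or "top" or "wrist"; returns a dict with "img" (480x640x3 uint8, blue, green, red), "camera_matrix" (3x3 intrinsics, pixels), "extrinsics" (4x4, takes a point from camera to world coordinates); the wrist camera has in their place "hand_eye" (4x4, takes a point from camera to tool coordinates, whose origin is the TCP and whose axes are the flange's). Camera axes: x right, y down, z forward; pixel columns grow to the right and rows downward; lengths in m; the calibration is good to about 2 mm. A picture is of the moment at which its call begins: read the wrist's pose just before it. There is no depth.
- close_job(): hands the job in; it is judged then, once.
Trained networks look in a picture, given as the dict that the camera call returned (one of the last four; its "shot" number tells which), for a name from the list of things; names that differ only in an ending like _2 or _b are one class to them, and where a whole thing is asked for, a point or a joint stands for the part that bears it (a point fixed in the world has none). Each returns a list of dicts, best first, with "conf" (0 to 1); they miss things now and then, are a little off and sometimes report something else, mostly with a low value. They report only what shows in the picture. A call takes as long as a camera call.
- spotter.trace(name, picture): "region" (480x640 bool, what is visible of it) and "box" ([left, top, width, height] in pixels, round what is visible of it).
The state is a dict: "time": time; "joint_positions": joint angles; "qvel": joint speeds; "joint_torque": joint torques, N m; "tool_pos": TCP position; "ee_rot": TCP orientation; "wrist_force": force on the tool from outside, world axes, zero at the start; "wrist_torque": the same for the moment, N m; "width": finger opening in m; "finger_force": force on a finger pad.
Only numpy, scipy, OpenCV 4.12 (cv2) and the standard library are available. Lean on these libraries where they do the work, as an engineer would, in place of code of your own. Each camera call takes 0.05 s, during which the arm holds its last target. There are 200 camera calls.

## Working session

There is one attempt and no reset: what is moved stays moved. The work goes in short steps, Python scripts to look and compute and a tool call to move; the robot and the scene stay as the last step left them, time stands still between calls to the robot, and variables do not carry over. Pictures are saved under pics/ and viewed, at most 10 in all, crops included, and the job is handed in when it is done.

Besides the shell and the picture viewer there is one more tool, called after "Emit:" as name(argument=value, ...), one argument or row to a line, values as JSON. servo_tool: Moves the arm, as the interface text tells. Its arguments: {"type":"object","properties":{"commands":{"type":"array","items":{"type":"number"}}},"required":["commands"]}

```bash
mkdir -p pics
cat > h.py <<'E'
import numpy as np, cv2
from scipy.spatial.transform import Rotation as R
from bench import robot, snapshot, close_job, spotter
def ray(pic,uv):
    K=pic["camera_matrix"];T=pic["extrinsics"]
    d=T[:3,:3]@np.linalg.inv(K)@np.array([uv[0],uv[1],1.0]);return T[:3,3],d
def atz(pic,uv,z):
    o,d=ray(pic,uv);return o+d*(z-o[2])/d[2]
def proj(pic,P):
    T=np.linalg.inv(pic["extrinsics"]);p=pic["camera_matrix"]@(T[:3,:3]@np.asarray(P)+T[:3,3]);return p[:2]/p[2]
E
python3 - <<'E'
from h import *
np.set_printoptions(precision=3,suppress=True)
o=robot.get_obs();print(o,robot.tips_ahead)
for n in("top","side"):
    p=snapshot(n);cv2.imwrite(f"pics/{n}0.png",p["img"]);print(n,p["camera_matrix"],p["extrinsics"])
    for t in ["curing_box","cover","cover_grip","start_top","stand","plaque","bead_jar","notes","tin","rubber"]:
        r=spotter.trace(t,p)
        for d in r[:2]:
            ys,xs=np.nonzero(d["region"]);rr=cv2.minAreaRect(np.c_[xs,ys].astype(np.float32))
            print(t,round(d["conf"],2),d["box"],np.array([xs.mean(),ys.mean()]),rr)
E
```

```text
{'time': 0.0, 'joint_positions': array([-1.303,  0.088,  1.372, -0.   ,  1.684, -0.103]), 'qvel': array([ 0.001, -0.001,  0.001, -0.001, -0.001,  0.001]), 'joint_torque': array([  0.001, -34.019, -30.243,   0.072,   0.033,  -0.   ]), 'tool_pos': array([ 0.199, -0.512,  0.215]), 'ee_rot': array([-3.139, -0.   ,  0.371]), 'wrist_force': array([-0.089,  0.448, -0.157]), 'wrist_torque': array([ 0.03 , -0.012, -0.006]), 'finger_force': 0.0, 'width': 0.09391274671325808} 0.011
top [[551.174   0.    317.787]
 [  0.    551.174 236.663]
 [  0.      0.      1.   ]] [[ 0.023 -0.991  0.132  0.348]
 [-1.    -0.021  0.015  0.017]
 [-0.012 -0.132 -0.991  1.435]
 [ 0.     0.     0.     1.   ]]
curing_box 0.9 [204.0, 163.0, 111.5, 92.2] [260.989 206.511] ((258.05572509765625, 210.5868682861328), (90.47052764892578, 86.34782409667969), 23.629379272460938)
cover 0.83 [222.4, 166.2, 87.5, 87.5] [266.821 209.437] ((263.9464416503906, 214.88812255859375), (72.4130630493164, 83.20370483398438), 23.80594253540039)
start_top 0.7 [301.9, 251.0, 35.2, 41.2] [321.023 271.915] ((321.0145263671875, 271.9294738769
[... 2623 characters left out ...]
719), (19.162033081054688, 35.14552688598633), 2.6025619506835938)
bead_jar 0.53 [304.8, 165.0, 104.3, 80.7] [355.196 206.868] ((351.3344421386719, 204.07867431640625), (101.92250061035156, 73.86518096923828), 13.240520477294922)
notes 0.77 [257.8, 242.1, 53.4, 30.5] [284.802 256.556] ((284.32110595703125, 256.0963439941406), (47.98710250854492, 31.0335750579834), 16.69924545288086)
tin 0.97 [209.9, 352.6, 70.6, 55.1] [245.186 379.498] ((245.19139099121094, 379.2140808105469), (45.46883010864258, 68.80612182617188), 76.50426483154297)
rubber 0.68 [333.0, 264.7, 21.4, 14.3] [342.498 271.866] ((342.2205810546875, 271.6323547363281), (22.980810165405273, 11.147406578063965), 30.963754653930664)
```

Run:
```python
import cv2,numpy as np
a=cv2.imread("pics/top0.png")[150:310,190:470];b=cv2.imread("pics/side0.png")[150:420,190:430]
cv2.imwrite("pics/v1.png",cv2.resize(a,(784,448),interpolation=cv2.INTER_CUBIC))
cv2.imwrite("pics/v2.png",cv2.resize(b,(533,600),interpolation=cv2.INTER_CUBIC))
```

```text
(no output)
```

View pics/v1.png

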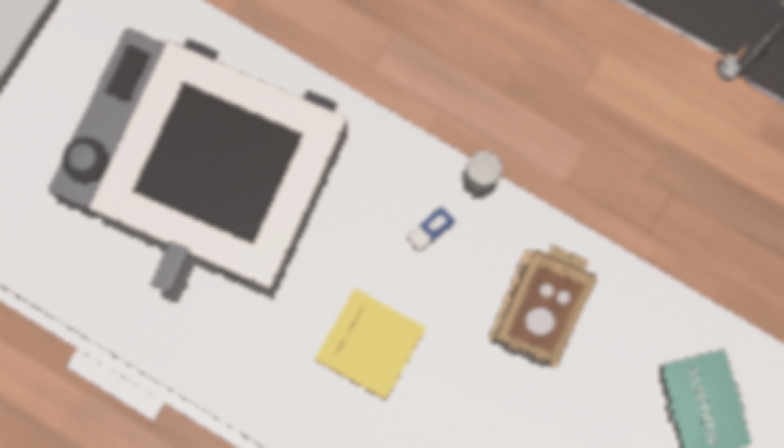

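View pics/v2.png

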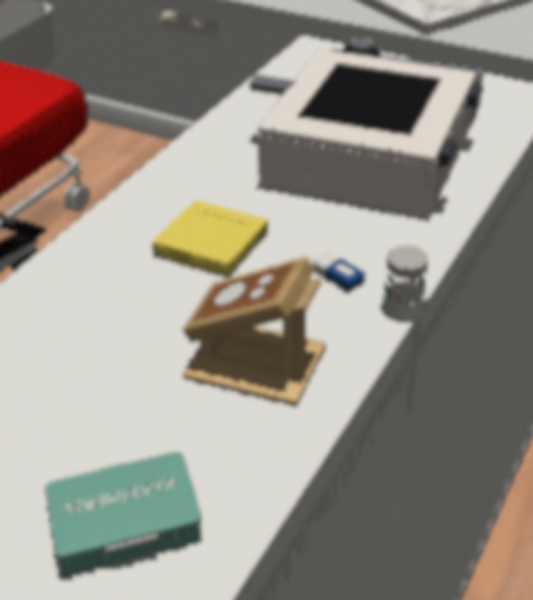

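```bash
cat > fit.py <<'E'
from h import *
from scipy.optimize import minimize
S=4
def cub(x0,x1,y0,y1,z0,z1): return np.array([[x,y,z] for x in(x0,x1) for y in(y0,y1) for z in(z0,z1)])
def mask(pic,parts,Rm,t):
    m=np.zeros((480*S,640*S),np.uint8)
    for c in parts:
        q=np.array([proj(pic,Rm@p+t) for p in c]);h=cv2.convexHull(((q+.5)*S).astype(np.float32))
        cv2.fillConvexPoly(m,np.round(h).astype(np.int32),1)
    return m>0
def fit(pics,regs,parts,pose,x0,step):
    big=[np.kron(r,np.ones((S,S)))>0 for r in regs]
    def cost(v):
        Rm,t=pose(v);c=0
        for p,b in zip(pics,big):
            m=mask(p,parts,Rm,t);c+=1-(m&b).sum()/(m|b).sum()
        return c
    x0=np.array(x0,float);sim=np.vstack([x0]+[x0+np.eye(len(x0))[i]*step[i] for i in range(len(x0))])
    return minimize(cost,x0,method="Nelder-Mead",options=dict(initial_simplex=sim,maxiter=200,xatol=1e-4,fatol=1e-4))
BOX=[cub(-.085,.085,-.09,.09,0,.068),cub(-.085,.085,.09,.134,0,.05),cub(-.125,-.085,-.01,.01,.058,.068)]
PLQ=[cub(-.045,.045,-.03,.03,0,.014)]
E
python3 - <<'E'
from fit import *
np.set_printoptions(precision=4,suppress=True)
T=snapshot("top");D=snapshot("side")
g=lambda n,p:spotter.trace(n,p)[0]["region"]
bt,bs=g("curing_box",T),g("curing_box",D);pt,ps=g("plaque",T),g("plaque",D)
c=atz(T,(266,210),.068);print("c",c)
pb=lambda v:(R.from_euler("z",v[2]).as_matrix(),np.array([v[0],v[1],0]))
pp=lambda v:(R.from_euler("ZY",[v[2],-np.pi/6]).as_matrix(),np.array([v[0],v[1],v[3]]))
for pics,regs in(([T],[bt]),([D],[bs]),([T,D],[bt,bs])):
    r=fit(pics,regs,BOX,pb,[c[0],c[1],-.41],[.02,.02,.1]);print("box",r.x,r.fun)
vb=r.x
# check with read pixels
Rm,t=pb(vb)
for P in [(.085,.09,.068),(.085,-.09,.068),(-.085,-.09,.068),(-.085,.09,.068),(-.125,0,.068)]:
    print(P,proj(T,Rm@P+t),proj(D,Rm@P+t))
c=atz(T,(384.6,258.3),.065)
for pics,regs in(([T],[pt]),([T,D],[pt,ps])):
    r=fit(pics,regs,PLQ,pp,[c[0],c[1],-.4,.053],[.02,.02,.1,.005]);print("plq",r.x,r.fun)
b=spotter.trace("start_top",D)[0]["region"];ys,xs=np.nonzero(b)
print("button",[atz(T,(220.4,206.4),z) for z in(.055,.065)],atz(D,(352,170),.065),[Rm.T@(atz(T,(220.4,206.4),z)-t) for z in (.055,.065)])
for n,z in("bead_jar",.03),("notes",.017),("tin",.023),("rubber",.012):
    ys,xs=np.nonzero(g(n,T));print(n,atz(T,(xs.mean(),ys.mean()),z))
im=D["img"].copy()
for pic,nm in((T,"t"),(D,"s")):
    im=pic["img"].copy()
    for m,col in((mask(pic,BOX,Rm,t),(0,0,255)),(mask(pic,PLQ,*pp(r.x)),(0,255,0))):
        mm=cv2.resize(m.astype(np.uint8),(640,480),interpolation=cv2.INTER_AREA)
        cs,_=cv2.findContours(mm,0,1);cv2.drawContours(im,cs,-1,col,1)
    cv2.imwrite(f"pics/o{nm}.png",im)
a=cv2.resize(cv2.imread("pics/ot.png")[150:290,200:420],None,fx=2.5,fy=2.5);b=cv2.resize(cv2.imread("pics/os.png")[150:340,250:420],None,fx=1.5,fy=1.5)
o=np.zeros((max(a.shape[0],b.shape[0]),a.shape[1]+b.shape[1],3),np.uint8);o[:a.shape[0],:a.shape[1]]=a;o[:b.shape[0],a.shape[1]:]=b
print(o.shape);cv2.imwrite("pics/o.png",o[:600,:800] if o.shape[1]>800 else o)
E
```

```text
c [0.5948 0.1696 0.068 ]
box [ 0.6019  0.1678 -0.3917] 0.03234045897516502
box [ 0.5996  0.178  -0.3948] 0.04031873665886054
box [ 0.6006  0.1694 -0.3961] 0.1270243249682047
(0.085, 0.09, 0.068) [248.0699 163.7292] [404.9219 182.498 ]
(0.085, -0.09, 0.068) [312.4648 191.7026] [386.2037 221.0536]
(-0.085, -0.09, 0.068) [284.6699 252.8049] [305.8126 207.0502]
(-0.085, 0.09, 0.068) [219.5922 223.9221] [333.9043 171.9958]
(-0.125, 0, 0.068) [245.256  252.8247] [304.0996 185.6604]
plq [ 0.4812 -0.1308 -0.392   0.0554] 0.05309055392772433
plq [ 0.48   -0.1301 -0.405   0.0577] 0.12901182795332677Traceback (most recent call last):
  File "<stdin>", line 19, in <module>
IndexError: list index out of range
```

Run:
```python
import cv2;print(cv2.imread("pics/o.png").shape)
```

```text
[ WARN:0@0.007] global loadsave.cpp:275 findDecoder imread_('pics/o.png'): can't open/read file: check file path/integrity
Traceback (most recent call last):
AttributeError: 'NoneType' object has no attribute 'shape'
```

```bash
cat >> h.py <<'E'
def shift(P,yaw=None,rpy=None):
    "tool-frame shift/turn from measured pose to TCP at P with rpy"
    o=robot.get_obs();A=R.from_euler("xyz",o["ee_rot"])
    B=R.from_euler("xyz",rpy if rpy is not None else [np.pi,0,yaw])
    return A.inv().apply(np.array(P)-o["tool_pos"])*1000,np.degrees((A.inv()*B).as_rotvec())
E
python3 - <<'E'
from fit import *
from scipy.optimize import least_squares
np.set_printoptions(precision=4,suppress=True)
T=snapshot("top");D=snapshot("side")
ob=np.array([(.085,.09,.068),(.085,-.09,.068),(-.085,-.09,.068),(-.085,.09,.068)])
tp=np.array([(172,42),(347,122),(272,290),(95,207)])/2.8+[190,150]-.3
sp=np.array([(478,75),(440,158),(258,135),(318,52)])/2.22+[190,150]-.3
def res(v,w=3):
    Rm=R.from_euler("z",v[2]).as_matrix();t=np.array([v[0],v[1],0]);Q=ob@Rm.T+t
    e=[]
    if w&1:e+=list(np.array([proj(T,q) for q in Q])-tp)
    if w&2:e+=list(np.array([proj(D,q) for q in Q])-sp)
    return np.ravel(e)
for w in(1,2,3):
    r=least_squares(res,[.6,.165,-.395],args=(w,));print(w,r.x,r.fun)
v=r.x;Rm=R.from_euler("z",v[2]).as_matrix();t=np.array([v[0],v[1],0])
print("grip",Rm@[-.111,0,.064]+t,"tab from top",atz(T,np.array((172,272))/2.8+[190,150],.068))
print("button box",[Rm.T@(atz(T,(220.1,206.1),z)-t) for z in (.055,.065)])
h=snapshot("wrist");print(h["hand_eye"],h["camera_matrix"])
for z in(.17,.25): P=Rm@[-.14,0,z]+t;P[2]=z;print(P,shift(P,v[2]))
E
```

```text
1 [ 0.599   0.1628 -0.404 ] [-0.1266 -0.4693  1.5735 -0.5535  0.1048  0.3626 -1.5499  0.5976]
2 [ 0.6003  0.1633 -0.3702] [-0.5072 -0.3368  0.1113  1.4383  0.511  -1.33   -0.1907  0.2239]
3 [ 0.5998  0.1629 -0.3878] [-0.8809 -0.489   1.2826 -1.6118  0.8259 -0.28   -1.3225  1.0162 -0.1184
  0.135  -1.0661  1.8054 -0.1904 -1.6753  0.4413  0.1418]
grip [0.4971 0.2048 0.064 ] tab from top [0.4999 0.2028 0.068 ]
button box [array([-0.0429,  0.1183,  0.055 ]), array([-0.0439,  0.1158,  0.065 ])]
[[-0.0007 -0.9607 -0.2776  0.0805]
 [ 1.     -0.0009  0.0006  0.0002]
 [-0.0009 -0.2776  0.9607 -0.1688]
 [ 0.      0.      0.      1.    ]] [[393.5034   0.     317.1532]
 [  0.     393.5034 237.5451]
 [  0.       0.       1.    ]]
[0.4702 0.2158 0.17  ] (array([ 516.4666, -580.7918,   46.4352]), array([ 0.0072, -0.0007, 43.4588]))
[0.4702 0.2158 0.25  ] (array([ 516.4639, -580.7824,  -33.5648]), array([ 0.0072, -0.0007, 43.4588]))
```

Emit:
servo_tool(
  commands=[516,-581,-34,0,0,-136.5,0.05,516,-581,-34,0,0,-136.5,0.05],
)

```text
time: 1.85
tool_pos: [0.243, -0.3945, 0.2215]
ee_rot: [-3.141, -0.001, 0.75]
wrist_force: [0.5, 0.3, 0.9]
width: 0.0773
finger_force: 0.0
```

Run:
```python
from h import *
np.set_printoptions(precision=4,suppress=True)
print(shift([.468,.216,.25],-.397+np.pi))
```

```text
(array([ 580.8562, -293.1526,  -27.8198]), array([   0.0222,   -0.0679, -114.2657]))
```

Emit:
servo_tool(
  commands=[0.581,-0.293,-0.028,0,0,-114.3,0.05,0.581,-0.293,-0.028,0,0,-114.3,0.05,0.581,-0.293,-0.028,0,0,-114.3,0.05,0.581,-0.293,-0.028,0,0,-114.3,0.05,0.581,-0.293,-0.028,0,0,-114.3,0.05,0.581,-0.293,-0.028,0,0,-114.3,0.05,0.581,-0.293,-0.028,0,0,-114.3,0.05,0.581,-0.293,-0.028,0,0,-114.3,0.05,0.581,-0.293,-0.028,0,0,-114.3,0.05,0.581,-0.293,-0.028,0,0,-114.3,0.05],
)

```text
time: 3.1
tool_pos: [0.4619, 0.1915, 0.2492]
ee_rot: [3.141, 0.001, 2.627]
wrist_force: [0.2, -0.5, 0.7]
width: 0.0502
finger_force: 0.0
```

Run:
```python
from h import *
np.set_printoptions(precision=4,suppress=True)
print(shift([.468,.216,.25],-.397+np.pi), robot.get_obs()["joint_positions"])
```

```text
(array([ 6.7442, 24.3672, -0.8073]), array([ 0.0179,  0.0671, -6.7091])) [ 0.2799 -0.0295  1.4262 -0.0006  1.7439 -0.7769]
```

Emit:
servo_tool(
  commands=[0.007,0.024,0,0,0,-6.7,0.05,0.007,0.024,0,0,0,-6.7,0.05,0.007,0.024,0,0,0,-6.7,0.05],
)

```text
time: 3.48
tool_pos: [0.4672, 0.2128, 0.2488]
ee_rot: [-3.141, 0.0, 2.736]
wrist_force: [-0.2, 0.0, -0.4]
width: 0.0502
finger_force: 0.0
```

```bash
cat >> h.py <<'E'
def wrist():
    o=robot.get_obs();p=snapshot("wrist");T=np.eye(4);T[:3,:3]=R.from_euler("xyz",o["ee_rot"]).as_matrix();T[:3,3]=o["tool_pos"]
    p["extrinsics"]=T@p["hand_eye"];return p
E
python3 - <<'E'
from h import *
import pickle
np.set_printoptions(precision=4,suppress=True)
p=wrist();o=robot.get_obs();print(o["tool_pos"],o["ee_rot"])
pickle.dump(p,open("w1.pkl","wb"))
Rm=R.from_euler("z",-.397).as_matrix();t=np.array([.599,.163,0])
im=p["img"].copy()
for P in [(-.085,-.09,.068),(-.085,.09,.068),(.085,.09,.068),(.085,-.09,.068),(-.125,.01,.068),(-.125,-.01,.068),(-.044,.116,.063)]:
    q=proj(p,Rm@P+t);print(P,q);cv2.drawMarker(im,tuple(int(i) for i in np.round(q)),(0,0,255),0,8,1)
for d in spotter.trace("start_top",p)[:2]:ys,xs=np.nonzero(d["region"]);print(d["conf"],xs.mean(),ys.mean(),d["box"])
cv2.imwrite("pics/w1.png",im)
E
```

```text
[0.4672 0.2125 0.249 ] [-3.1412  0.0004  2.7353]
(-0.085, -0.09, 0.068) [229.2949 274.6041]
(-0.085, 0.09, 0.068) [418.8012 273.0477]
(0.085, 0.09, 0.068) [408.9304 421.9356]
(0.085, -0.09, 0.068) [240.6272 423.0356]
(-0.125, 0.01, 0.068) [334.5924 233.1437]
(-0.125, -0.01, 0.068) [312.893  233.3319]
(-0.044, 0.116, 0.063) [441.2876 309.765 ]
0.8 445.7268128161889 309.18718381112984 [432.3, 293.7, 26.5, 30.2]
```

View pics/w1.png

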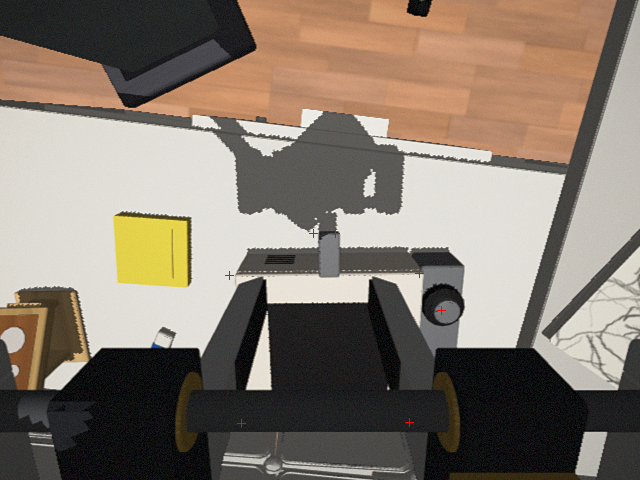

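Run:
```python
from h import *
import pickle
np.set_printoptions(precision=4,suppress=True)
p=pickle.load(open("w1.pkl","rb"));g=cv2.cvtColor(p["img"],cv2.COLOR_BGR2GRAY).astype(float)
for y in (240,250,260,268): print(y,g[y,312:346].astype(int))
E=[]
for x in list(range(275,314,4))+list(range(346,372,4)):
    d=np.diff(g[266:284,x]);E.append((x,266.5+d.argmax(),d.max()))
print(np.array(E).astype(int)[:,:2].tolist())
print("row274 ends",g[276,222:250].astype(int),g[276,405:435].astype(int)); print("x329 col",g[222:282,329].astype(int))
```

```text
240 [225 224 225 225 231 218 146 102 121 132 129 130 127 131 125 124 128 132
 128 125 128 124 127 130 130 125 112 135 203 229 226 229 223 226]
250 [ 85  88  87  84  85  83  81 107 125 130 127 128 126 125 131 125 127 128
 119 123 124 129 124 129 126 128 114  90  76  89  89  87  90  92]
260 [ 72  81  76  77  72  71  77 101 121 128 128 125 123 126 127 124 125 127
 127 122 125 126 121 131 129 123 109  87  70  72  79  72  80  75]
268 [ 77  78  71  74  74  73  73  77  91 127 125 121 127 128 127 121 122 125
 122 129 125 123 125 122 129 127 108  92  64  74  78  74  70  78]
[[275, 270], [279, 273], [283, 273], [287, 273], [291, 270], [295, 273], [299, 273], [303, 273], [307, 275], [311, 273], [346, 273], [350, 272], [354, 269], [358, 269], [362, 272], [366, 272], [370, 269]]
row274 ends [222 226 223 225 223 225 223 226 226 225 224 227 214 185 203 219 216 218
 215 188 162 213 216 217 188 162 217 221] [227 229 229 228 231 231 227 227 227 228 226 227 229 228 229 228 228 212
 175 121 119 121 119 115 124 122 124 124 118 122]
x329 col [ 89  89  86  92  94  88  89  86  85  47  34  67 107 131 131 128 123 132
 132 129 124 127 125 129 124 129 127 128 128 126 127 125 126 126 126 126
 126 125 127 125 122 127 125 123 128 124 125 126 127 123 123 124 125 117
 113 170 230 230 227 229]
```

```bash
cat >> h.py <<'E'
BX=np.array([.601,.168,0]);BY=-.398
def b2w(P): return R.from_euler("z",BY).apply(P)+BX
E
python3 - <<'E'
from h import *
np.set_printoptions(precision=4,suppress=True)
print(shift(b2w([-.111,0,.056]),BY+np.pi),robot.get_obs()["tool_pos"])
E
```

```text
(array([-29.2799,  11.1657, 193.1299]), array([-0.0028,  0.033 , -0.484 ])) [0.4673 0.2124 0.2491]
```

Emit:
servo_tool(
  commands=[-0.029,0.0112,0.06,0,0,-0.5,0.05,-0.029,0.0112,0.12,0,0,-0.5,0.05,-0.029,0.0112,0.16,0,0,-0.5,0.05,-0.029,0.0112,0.193,0,0,-0.5,0.05,-0.029,0.0112,0.193,0,0,-0.5,0.05,-0.029,0.0112,0.193,0,0,-0.5,0.01,-0.029,0.0112,0.193,0,0,-0.5,0.01,-0.029,0.0112,0.193,0,0,-0.5,0.01,-0.029,0.0112,0.193,0,0,-0.5,0.01],
)

```text
time: 4.7
tool_pos: [0.4988, 0.2109, 0.0574]
ee_rot: [-3.139, 0.002, 2.746]
wrist_force: [-0.8, -4.6, 5.4]
width: 0.0195
finger_force: 30.0
```

Run:
```python
from h import *
np.set_printoptions(precision=4,suppress=True)
o=robot.get_obs();print(o)
r=.196
q=R.from_euler("z",BY).inv().apply(o["tool_pos"]-BX);print("box frame tcp",q)
```

```text
{'time': 4.7, 'joint_positions': array([ 0.2977,  0.1551,  1.6182, -0.0037,  1.3684, -0.8773]), 'qvel': array([-0.0012, -0.0007,  0.0006,  0.0018, -0.0014,  0.0013]), 'joint_torque': array([  1.9816, -32.0849, -27.305 ,   1.361 ,  -1.0999,   0.0036]), 'tool_pos': array([0.4988, 0.2109, 0.0574]), 'ee_rot': array([-3.1388,  0.0022,  2.7465]), 'wrist_force': array([-0.8287, -4.6216,  5.4243]), 'wrist_torque': array([-0.9195,  0.2876,  0.0292]), 'finger_force': 30.001103281974792, 'width': 0.019492336397453902}
box frame tcp [-0.1109 -0.0001  0.0574]
```

Run:
```python
import numpy as np
f=lambda t:(-(.196*(1-np.cos(t))+.002*np.sin(t)),-(.196*np.sin(t)-.002*(1-np.cos(t))))
for a,ts in((0,np.arange(.08,.81,.08)),(.8,np.arange(.87,1.51,.07))):
    x0,z0=f(a)
    print([[round(f(t)[0]-x0,4),round(f(t)[1]-z0,4)] for t in ts])
```

```text
[[np.float64(-0.0008), np.float64(-0.0157)], [np.float64(-0.0028), np.float64(-0.0312)], [np.float64(-0.0061), np.float64(-0.0465)], [np.float64(-0.0106), np.float64(-0.0616)], [np.float64(-0.0163), np.float64(-0.0762)], [np.float64(-0.0231), np.float64(-0.0903)], [np.float64(-0.031), np.float64(-0.1038)], [np.float64(-0.04), np.float64(-0.1167)], [np.float64(-0.05), np.float64(-0.1287)], [np.float64(-0.0609), np.float64(-0.14)]]
[[np.float64(-0.0103), np.float64(-0.0091)], [np.float64(-0.0211), np.float64(-0.0175)], [np.float64(-0.0326), np.float64(-0.025)], [np.float64(-0.0445), np.float64(-0.0318)], [np.float64(-0.0569), np.float64(-0.0377)], [np.float64(-0.0696), np.float64(-0.0428)], [np.float64(-0.0827), np.float64(-0.0469)], [np.float64(-0.0961), np.float64(-0.0501)], [np.float64(-0.1096), np.float64(-0.0523)], [np.float64(-0.1233), np.float64(-0.0537)]]
```

Emit:
servo_tool(
  commands=[-0.0008,0,-0.0157,0,0,0,0.01,-0.0028,0,-0.0312,0,0,0,0.01,-0.0061,0,-0.0465,0,0,0,0.01,-0.0106,0,-0.0616,0,0,0,0.01,-0.0163,0,-0.0762,0,0,0,0.01,-0.0231,0,-0.0903,0,0,0,0.01,-0.031,0,-0.1038,0,0,0,0.01,-0.04,0,-0.1167,0,0,0,0.01,-0.05,0,-0.1287,0,0,0,0.01,-0.0609,0,-0.14,0,0,0,0.01],
)

```text
time: 5.95
tool_pos: [0.5535, 0.1881, 0.1957]
ee_rot: [-3.138, -0.003, 2.746]
wrist_force: [-1.4, -5.0, -4.7]
width: 0.0195
finger_force: 30.0
```

Emit:
servo_tool(
  commands=[-0.0103,0,-0.0091,0,0,0,0.01,-0.0211,0,-0.0175,0,0,0,0.01,-0.0326,0,-0.025,0,0,0,0.01,-0.0445,0,-0.0318,0,0,0,0.01,-0.0569,0,-0.0377,0,0,0,0.01,-0.0696,0,-0.0428,0,0,0,0.01,-0.0827,0,-0.0469,0,0,0,0.01,-0.0961,0,-0.0501,0,0,0,0.01,-0.1096,0,-0.0523,0,0,0,0.01,-0.1233,0,-0.0537,0,0,0,0.01],
)

```text
time: 7.2
tool_pos: [0.6669, 0.1408, 0.2501]
ee_rot: [-3.139, -0.004, 2.746]
wrist_force: [-4.2, -3.9, -0.4]
width: 0.0196
finger_force: 30.0
```

Run:
```python
from h import *
np.set_printoptions(precision=4,suppress=True)
o=robot.get_obs();q=R.from_euler("z",BY).inv().apply(o["tool_pos"]-BX);print("box frame tcp",q,o["joint_positions"],o["wrist_force"])
print("cover angle",np.arctan2(q[2]+.008-.062,.085-q[0]))
```

```text
box frame tcp [0.0713 0.0005 0.2501] [ 0.125   0.3922  0.9362 -0.0002  1.8183 -1.0504] [-4.1876 -3.9005 -0.4055]
cover angle 1.5010392564657655
```

Emit:
servo_tool(
  commands=[0,0,0,0,0,0,0.01,0,0,0,0,0,0,0.04,0,0,0,0,0,0,0.05,0,0,-0.02,0,0,0,0.05,0,0,-0.055,0,0,0,0.05,0,0,-0.055,0,0,0,0.05],
)

```text
time: 7.95
tool_pos: [0.6695, 0.1425, 0.3092]
ee_rot: [3.137, 0.007, 2.748]
wrist_force: [-0.4, -1.4, 0.1]
width: 0.05
finger_force: 0.0
```

```bash
cat >> h.py <<'E'
def tool_on(Rp):  # tool orientation facing a body with rotation Rp (matrix): z=-z, x=-x
    return R.from_matrix(Rp@np.diag([-1.,1,-1])).as_euler("xyz")
E
python3 - <<'E'
from h import *
np.set_printoptions(precision=4,suppress=True)
Rp=R.from_euler("ZY",[-.4,-np.pi/6]).as_matrix();c=np.array([.4805,-.1305,.056])
print(robot.get_obs()["tool_pos"]);print(shift(c+Rp[:,2]*.113,rpy=tool_on(Rp)))
T=snapshot("top");d=spotter.trace("cover",T)[:1];print([x["box"] for x in d])
E
```

```text
[0.6695 0.1425 0.3092]
(array([ 127.2739, -325.1073,  152.7724]), array([  0.3732, -29.5784,   0.2562]))
[[240.5, 151.4, 69.2, 41.3]]
```

Emit:
servo_tool(
  commands=[0.06,0,0,0,0,0.3,0.094,0.1,-0.05,0,0,-5,0.3,0.094,0.127,-0.1,0,0,-10,0.3,0.094,0.127,-0.16,0.03,0,-15,0.3,0.094,0.127,-0.21,0.06,0,-20,0.3,0.094,0.127,-0.26,0.09,0,-25,0.3,0.094,0.127,-0.3,0.12,0,-29.6,0.3,0.094,0.127,-0.325,0.153,0,-29.6,0.3,0.094,0.127,-0.325,0.153,0,-29.6,0.3,0.094,0.127,-0.325,0.153,0,-29.6,0.3,0.094],
)

```text
time: 9.3
tool_pos: [0.4267, -0.1091, 0.1521]
ee_rot: [3.139, 0.517, 2.74]
wrist_force: [-0.3, -0.0, 0.9]
width: 0.0939
finger_force: 0.0
```

Run:
```python
from fit import *
import pickle
np.set_printoptions(precision=4,suppress=True)
o=robot.get_obs();print(o["tool_pos"],o["ee_rot"])
p=wrist();d=spotter.trace("plaque",p)
for x in d[:2]:print(x["conf"],x["box"])
reg=d[0]["region"];pickle.dump((p,reg),open("w2.pkl","wb"))
pp=lambda v:(R.from_euler("ZY",[v[2],-np.pi/6]).as_matrix(),np.array([v[0],v[1],.056]))
r=fit([p],[reg],PLQ,pp,[.4805,-.1305,-.4],[.01,.01,.05]);print(r.x,r.fun)
im=p["img"].copy();cs,_=cv2.findContours(reg.astype(np.uint8),0,1);cv2.drawContours(im,cs,-1,(0,255,0),1)
for P in PLQ[0]:
    Rm,t=pp(r.x);cv2.drawMarker(im,tuple(int(i) for i in np.round(proj(p,Rm@P+t))),(0,0,255),0,8,1)
cv2.imwrite("pics/w2.png",im)
```

```text
[ 0.4267 -0.1091  0.1521] [3.1394 0.5175 2.7404]Traceback (most recent call last):
  File "<stdin>", line 7, in <module>
IndexError: list index out of range
```

Run:
```python
from fit import *
import pickle
np.set_printoptions(precision=1,suppress=True)
p=wrist();pickle.dump(p,open("w2.pkl","wb"));im=p["img"].copy()
Rm=R.from_euler("ZY",[-.4,-np.pi/6]).as_matrix();t=np.array([.4805,-.1305,.056])
for P in PLQ[0][1::2]:
    q=proj(p,Rm@P+t);print(P*1000,q);cv2.drawMarker(im,tuple(int(i) for i in np.round(q)),(0,0,255),0,8,1)
cv2.imwrite("pics/w2.png",im)
```

```text
[-45. -30.  14.] [274.8 180.5]
[-45.  30.  14.] [363.  180.5]
[ 45. -30.  14.] [278.3 301.9]
[45. 30. 14.] [359.1 301.9]
```

View pics/w2.png

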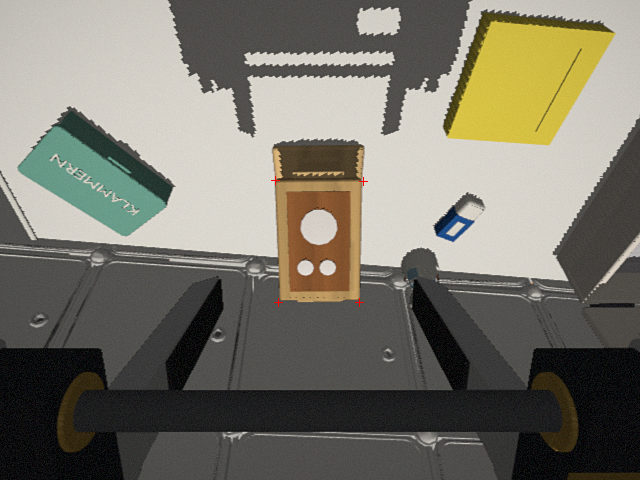

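Run:
```python
from h import *
np.set_printoptions(precision=4,suppress=True)
Rp=R.from_euler("ZY",[-.4,-np.pi/6]).as_matrix();c=np.array([.4805,-.1305,.056])
print(shift(c+Rp[:,2]*.0135,rpy=tool_on(Rp)))
```

```text
(array([-1.2385,  0.4857, 99.458 ]), array([ 0.1312, -0.2469,  0.0425]))
```

Emit:
servo_tool(
  commands=[-0.001,0.0005,0.035,0,-0.2,0,0.094,-0.001,0.0005,0.065,0,-0.2,0,0.094,-0.001,0.0005,0.085,0,-0.2,0,0.094,-0.001,0.0005,0.0995,0,-0.2,0,0.094,-0.001,0.0005,0.0995,0,-0.2,0,0.094,-0.001,0.0005,0.0995,0,-0.2,0,0.05,-0.001,0.0005,0.0995,0,-0.2,0,0.05,-0.001,0.0005,0.0995,0,-0.2,0,0.05,-0.001,0.0005,0.0995,0,-0.2,0,0.05],
)

```text
time: 10.58
tool_pos: [0.4727, -0.1284, 0.0661]
ee_rot: [3.14, 0.521, 2.741]
wrist_force: [-0.1, 0.4, 1.6]
width: 0.0597
finger_force: 30.0
```

Emit:
servo_tool(
  commands=[0,0,-0.01,0,0,0,0.05,0,0,-0.03,0,0,0,0.05,0,0,-0.06,0,0,0,0.05,0,0,-0.09,0,5,0,0.05,0,0,-0.1,0,12,0,0.05,0,0,-0.1,0,20,0,0.05,0,0,-0.1,0,27,0,0.05,0,0,-0.1,0,29.9,0,0.05,0,0,-0.1,0,29.9,0,0.05],
)

```text
time: 11.7
tool_pos: [0.4266, -0.1093, 0.1521]
ee_rot: [3.141, -0.003, 2.741]
wrist_force: [-0.0, 0.9, -0.9]
width: 0.0596
finger_force: 30.0
```

Run:
```python
from fit import *
np.set_printoptions(precision=4,suppress=True)
o=robot.get_obs();print(o["width"],o["finger_force"],o["wrist_force"],shift(b2w([0,0,.2]),BY+np.pi))
p=wrist();im=p["img"]
D=snapshot("side")["img"][180:330,220:420]
D=cv2.resize(D,(520,390))
W=im[100:340,200:440]
o=np.zeros((390,760,3),np.uint8);o[:,:520]=D;o[:240,520:]=W;cv2.imwrite("pics/c3.png",o)
```

```text
0.05961338653258562 29.972746968269348 [-0.004   0.9357 -0.8756] (array([-52.3003, 323.4234, -47.7547]), array([ 0.0623, -0.1727, -0.1393]))
```

View pics/c3.png

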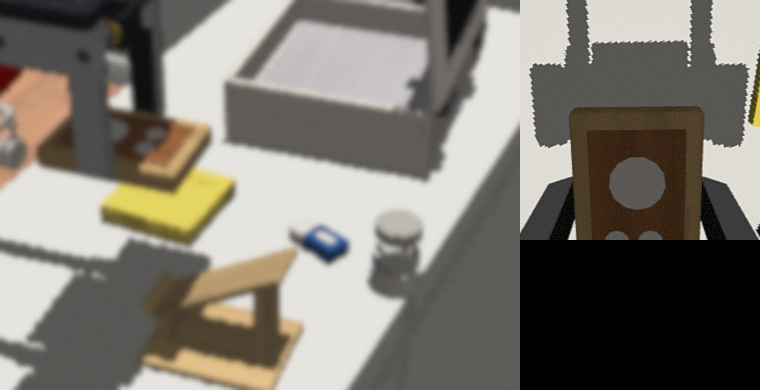

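Emit:
servo_tool(
  commands=[0,0.02,-0.02,0,-0.2,-0.1,0.05,-0.01,0.07,-0.048,0,-0.2,-0.1,0.05,-0.02,0.12,-0.048,0,-0.2,-0.1,0.05,-0.03,0.17,-0.048,0,-0.2,-0.1,0.05,-0.04,0.22,-0.048,0,-0.2,-0.1,0.05,-0.052,0.27,-0.048,0,-0.2,-0.1,0.05,-0.052,0.31,-0.048,0,-0.2,-0.1,0.05,-0.052,0.323,-0.048,0,-0.2,-0.1,0.05,-0.052,0.323,-0.048,0,-0.2,-0.1,0.05,-0.052,0.323,-0.048,0,-0.2,-0.1,0.05],
)

```text
time: 13.05
tool_pos: [0.5999, 0.1667, 0.201]
ee_rot: [3.141, 0.002, 2.742]
wrist_force: [0.2, 0.2, -0.8]
width: 0.0597
finger_force: 30.0
```

Run:
```python
from fit import *
np.set_printoptions(precision=4,suppress=True)
o=robot.get_obs();print(o["tool_pos"],o["width"],o["wrist_force"],shift(b2w([0,0,.0447]),BY+np.pi))
p=wrist();im=p["img"]
for P in [(-.085,-.09,.06),(-.085,.09,.06),(-.079,-.084,.06),(-.079,.084,.06)]:
    q=proj(p,b2w(P));cv2.drawMarker(im,tuple(int(i) for i in np.round(q)),(0,0,255),0,8,1)
cv2.imwrite("pics/w3.png",im)
```

```text
[0.5999 0.1667 0.201 ] 0.05969505234756708 [ 0.2164  0.2227 -0.8216] (array([ -0.1956,   1.5437, 156.3092]), array([ 0.0406,  0.1284, -0.0907]))
```

View pics/w3.png

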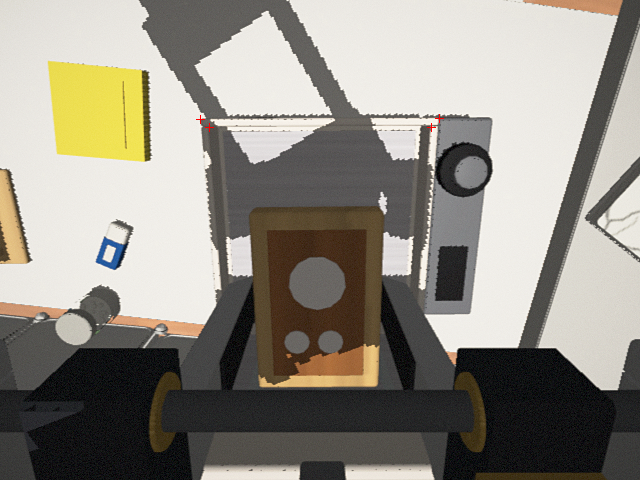

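Emit:
servo_tool(
  commands=[0,0.0015,0.04,0,0,0,0.05,0,0.0015,0.08,0,0,0,0.05,0,0.0015,0.11,0,0,0,0.05,0,0.0015,0.13,0,0,0,0.05,0,0.0015,0.14,0,0,0,0.05,0,0.0015,0.146,0,0,0,0.05,0,0.0015,0.149,0,0,0,0.05,0,0.0015,0.152,0,0,0,0.05,0,0.0015,0.153,0,0,0,0.05,0,0.0015,0.154,0,0,0,0.05],
)

```text
time: 14.35
tool_pos: [0.6015, 0.1695, 0.0469]
ee_rot: [3.14, 0.002, 2.743]
wrist_force: [0.1, 0.7, -0.9]
width: 0.0596
finger_force: 30.0
```

No contact yet; creep down.

Emit:
servo_tool(
  commands=[0,0,0.001,0,0,0,0.05,0,0,0.0015,0,0,0,0.05,0,0,0.002,0,0,0,0.05,0,0,0.002,0,0,0,0.05],
)

```text
time: 14.85
tool_pos: [0.6015, 0.1695, 0.0459]
ee_rot: [3.14, 0.003, 2.743]
wrist_force: [-2.5, -0.1, 4.9]
width: 0.0598
finger_force: 30.0
```

Emit:
servo_tool(
  commands=[0,0,0.002,0,0,0,0.066,0,0,0.002,0,0,0,0.08,0,0,0.002,0,0,0,0.085,0,0,-0.03,0,0,0,0.085,0,0,-0.08,0,0,0,0.085,0,0,-0.14,0,0,0,0.085,0,0,-0.16,0,0,0,0.085,0,0,-0.16,0,0,0,0.085],
)

```text
time: 15.85
tool_pos: [0.6016, 0.1691, 0.2061]
ee_rot: [3.139, 0.005, 2.743]
wrist_force: [-0.6, -0.5, -1.0]
width: 0.0848
finger_force: 0.0
```

Run:
```python
from fit import *
np.set_printoptions(precision=4,suppress=True)
o=robot.get_obs();print(o["tool_pos"],o["wrist_force"])
p=wrist();im=p["img"]
for P in PLQ[0][1::2]:
    q=proj(p,b2w(P+[0,0,.032]));cv2.drawMarker(im,tuple(int(i) for i in np.round(q)),(0,0,255),0,8,1);print(q)
cv2.imwrite("pics/w4.png",im)
# tab when cover at 1.5, moving to above tab
print("over tab",shift(b2w([.0713,.0005,.309]),BY+np.pi))
```

```text
[0.6016 0.1691 0.2061] [-0.5903 -0.5286 -1.0349]
[279.7343 168.1937]
[352.2619 168.08  ]
[282.5785 270.0701]
[349.8731 269.9528]
over tab (array([ -72.0736,   -0.2553, -105.1681]), array([ 0.0143,  0.0663, -0.0372]))
```

View pics/w4.png

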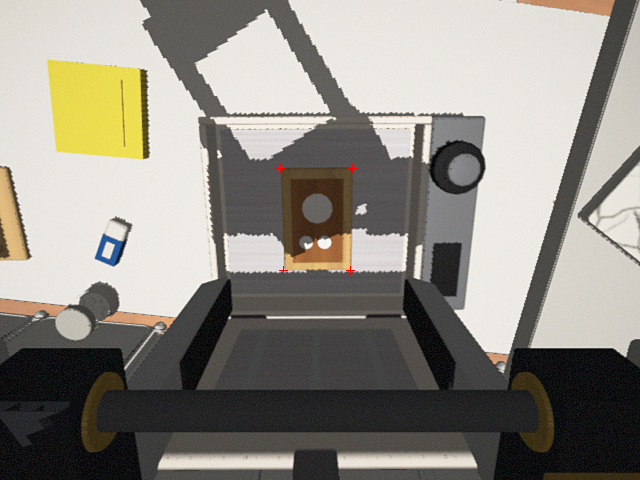

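Emit:
servo_tool(
  commands=[0,0,-0.05,0,0,0,0.05,0,0,-0.105,0,0,0,0.05,-0.03,0,-0.105,0,0,0,0.05,-0.06,0,-0.105,0,0,0,0.05,-0.072,0,-0.105,0,0,0,0.05,-0.072,0,-0.09,0,0,0,0.05,-0.072,0,-0.07,0,0,0,0.05,-0.072,0,-0.046,0,0,0,0.05,-0.072,0,-0.046,0,0,0,0.05],
)

```text
time: 17.02
tool_pos: [0.6648, 0.1419, 0.2465]
ee_rot: [-3.139, -0.005, 2.744]
wrist_force: [0.5, -0.5, -0.7]
width: 0.05
finger_force: 0.0
```

Run:
```python
from fit import *
np.set_printoptions(precision=4,suppress=True)
o=robot.get_obs();print(R.from_euler("z",BY).inv().apply(o["tool_pos"]-BX),o["wrist_force"])
p=wrist();
for z in(.055,.06,.065): print(0)
f=lambda t:(-(.196*(1-np.cos(t))+.002*np.sin(t)),-(.196*np.sin(t)-.002*(1-np.cos(t))))
for a,ts in((1.5,np.arange(1.43,.79,-.07)),(.8,np.arange(.73,.09,-.07)),(.1,[.08,.06,.04,.03,.02,.01,0,-.005])):
    x0,z0=f(a);print([[float(round(f(t)[0]-x0,4)),float(round(f(t)[1]-z0,4))] for t in ts])
```

```text
[0.0689 0.0006 0.2465] [ 0.4827 -0.515  -0.6896]
0
0
0
[[0.0137, 0.0013], [0.0272, 0.0036], [0.0405, 0.0068], [0.0536, 0.0109], [0.0664, 0.0159], [0.0787, 0.0218], [0.0907, 0.0286], [0.1021, 0.0362], [0.113, 0.0446], [0.1233, 0.0537]]
[[0.0096, 0.0098], [0.0185, 0.0202], [0.0266, 0.0313], [0.034, 0.0429], [0.0405, 0.0549], [0.0462, 0.0674], [0.0509, 0.0803], [0.0548, 0.0935], [0.0577, 0.1069], [0.0597, 0.1204]]
[[0.0004, 0.0039], [0.0007, 0.0078], [0.0009, 0.0117], [0.001, 0.0137], [0.0011, 0.0156], [0.0011, 0.0176], [0.0012, 0.0196], [0.0012, 0.0205]]
```

Emit:
servo_tool(
  commands=[-0.0023,0,-0.0035,0,0,0,0.05,-0.0023,0,-0.0035,0,0,0,0.05,-0.0023,0,-0.0035,0,0,0,0.01,-0.0023,0,-0.0035,0,0,0,0.01,-0.0023,0,-0.0035,0,0,0,0.01,-0.0023,0,-0.0035,0,0,0,0.01],
)

```text
time: 17.82
tool_pos: [0.6691, 0.1398, 0.2541]
ee_rot: [-3.141, 0.001, 2.743]
wrist_force: [-0.6, -2.3, 0.2]
width: 0.0193
finger_force: 30.0
```

Emit:
servo_tool(
  commands=[0.014,0,0.0013,0,0,0,0.01,0.0277,0,0.0037,0,0,0,0.01,0.0413,0,0.0069,0,0,0,0.01,0.0547,0,0.0111,0,0,0,0.01,0.0677,0,0.0162,0,0,0,0.01,0.0803,0,0.0222,0,0,0,0.01,0.0925,0,0.0292,0,0,0,0.01,0.1041,0,0.0369,0,0,0,0.01,0.1153,0,0.0455,0,0,0,0.01,0.1258,0,0.0548,0,0,0,0.01],
)

```text
time: 19.08
tool_pos: [0.5529, 0.1883, 0.1988]
ee_rot: [-3.141, 0.003, 2.742]
wrist_force: [-0.5, -4.7, 0.9]
width: 0.02
finger_force: 30.0
```

Run:
```python
from h import *
np.set_printoptions(precision=4,suppress=True)
o=robot.get_obs();q=R.from_euler("z",BY).inv().apply(o["tool_pos"]-BX);d=q+[-.085,0,.008-.062];print(q,np.hypot(d[0],d[2]),np.arctan2(d[2],-d[0]),o["wrist_force"],o["width"])
```

```text
[-0.0522  0.0001  0.1988] 0.19948003352468163 0.8125282909329018 [-0.5046 -4.7191  0.9333] 0.019954368260544603
```

Emit:
servo_tool(
  commands=[0.0098,0,0.01,0,0,0,0.01,0.0189,0,0.0206,0,0,0,0.01,0.0271,0,0.0319,0,0,0,0.01,0.0347,0,0.0438,0,0,0,0.01,0.0413,0,0.056,0,0,0,0.01,0.0471,0,0.0687,0,0,0,0.01,0.0519,0,0.0819,0,0,0,0.01,0.0559,0,0.0954,0,0,0,0.01,0.0589,0,0.109,0,0,0,0.01,0.0609,0,0.1228,0,0,0,0.01],
)

```text
time: 20.32
tool_pos: [0.4971, 0.2116, 0.0753]
ee_rot: [-3.14, 0.003, 2.743]
wrist_force: [0.0, -5.9, 0.2]
width: 0.0198
finger_force: 30.0
```

Emit:
servo_tool(
  commands=[0.0004,0,0.004,0,0,0,0.01,0.0007,0,0.008,0,0,0,0.01,0.0009,0,0.012,0,0,0,0.01,0.001,0,0.015,0,0,0,0.01,0.001,0,0.017,0,0,0,0.01,0.001,0,0.019,0,0,0,0.01,0.001,0,0.019,0,0,0,0.01],
)

```text
time: 21.2
tool_pos: [0.4968, 0.2119, 0.0644]
ee_rot: [-3.141, 0.005, 2.743]
wrist_force: [-12.9, -11.3, 31.8]
width: 0.0194
finger_force: 30.0
```

Run:
```python
from h import *
np.set_printoptions(precision=4,suppress=True)
o=robot.get_obs();q=R.from_euler("z",BY).inv().apply(o["tool_pos"]-BX);d=q+[-.085,0,.008-.062];print(q,np.hypot(d[0],d[2]),np.arctan2(d[2],-d[0]),o["wrist_force"],o["width"])
```

```text
[-0.1131  0.0001  0.0644] 0.19839741398291724 0.05236808199044633 [-12.9364 -11.2694  31.8095] 0.019353482192733022
```

Run:
```python
from h import *
p=wrist();im=p["img"]
D=snapshot("side");g=D["img"]
for th,col in((0,(0,0,255)),(.05,(0,255,0))):
    for y in(-.09,.09):
        for zz in (.006,):
            l=R.from_euler("y",th).apply([-.17,y,zz])+[.085,0,.062]
            for P in (p,D):
                q=proj(P,b2w(l));print(th,y,q);cv2.drawMarker(P["img"],tuple(int(i) for i in np.round(q)),col,1,4 if P is D else 8,1)
a=im[150:450,130:530];b=cv2.resize(g[160:250,290:410],(400,300),interpolation=cv2.INTER_NEAREST)
cv2.imwrite("pics/c5.png",np.hstack([a,b]))
```

```text
0 -0.09 [131.00314777 360.2136325 ]
0 -0.09 [305.98168654 207.32777967]
0 0.09 [505.65742943 360.33721709]
0 0.09 [334.21356331 172.22717879]
0.05 -0.09 [122.7496023 371.8844726]
0.05 -0.09 [306.10773935 203.76718173]
0.05 0.09 [513.96100445 372.03911053]
0.05 0.09 [334.4423577  168.97308038]
```

View pics/c5.png

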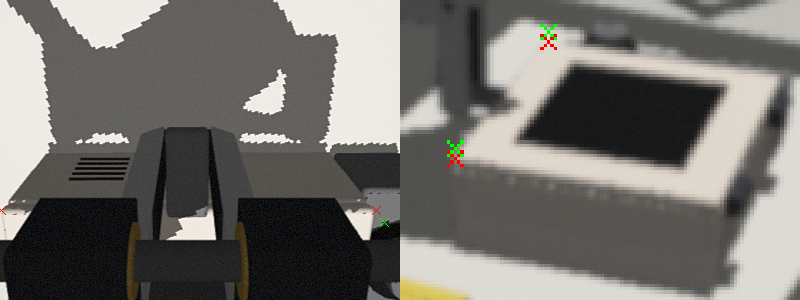

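Emit:
servo_tool(
  commands=[0,0,-0.003,0,0,0,0.01,0,0,-0.003,0,0,0,0.04,0,0,-0.003,0,0,0,0.05,0,0,-0.006,0,0,0,0.05,0,0,-0.05,0,0,0,0.05,0,0,-0.1,0,0,0,0.05,0,0,-0.15,0,0,0,0.0,0,0,-0.15,0,0,0,0.0,0,0,-0.15,0,0,0,0.0],
)

```text
time: 22.42
tool_pos: [0.4961, 0.2135, 0.2063]
ee_rot: [3.141, 0.001, 2.743]
wrist_force: [0.2, 0.1, -0.5]
width: 0.0233
finger_force: 0.0
```

Run:
```python
from h import *
import pickle
np.set_printoptions(precision=4,suppress=True)
w1=pickle.load(open("w1.pkl","rb"));o=robot.get_obs();T1=np.eye(4)
if "extrinsics" not in w1: print("no ext")
p=wrist();print(o["tool_pos"],o["width"])
obs=[(w1,(445.7,309.2))]
for d in spotter.trace("start_top",p)[:2]:
    ys,xs=np.nonzero(d["region"]);print(d["conf"],d["box"],xs.mean(),ys.mean());obs.append((p,(xs.mean(),ys.mean())))
for P,uv in obs:
    for z in(.06,.066): q=atz(P,uv,z);print(z,R.from_euler("z",BY).inv().apply(q-BX))
D=snapshot("side");d=spotter.trace("start_top",D)
for x in d[:2]: print("side",x["conf"],x["box"])
for z in (.05,.055,.06,.065,.07): print(z,proj(D,b2w([-.045,.112,z])),proj(p,b2w([-.045,.112,z])))
q=p["img"].copy()
cv2.drawMarker(q,tuple(int(i) for i in proj(p,b2w([-.045,.112,.06]))),(0,0,255),0,8,1)
a=q[150:450,240:640];b=cv2.resize(D["img"][155:200,325:385],(400,300),interpolation=cv2.INTER_CUBIC)
cv2.imwrite("pics/c6.png",np.hstack([a,b]))
```

```text
[0.4961 0.2135 0.2063] 0.023309085446430455
0.79 [434.2, 288.9, 27.2, 32.5] 448.7086092715232 304.9284768211921
0.06 [-0.0431  0.1159  0.06  ]
0.066 [-0.0461  0.1138  0.066 ]
0.06 [-0.0428  0.1159  0.06  ]
0.066 [-0.0457  0.1137  0.066 ]
side 0.63 [346.4, 165.0, 12.5, 9.5]
side 0.2 [305.4, 171.8, 98.1, 53.9]
0.05 [352.8953 177.7217] [440.989  297.8007]
0.055 [352.9529 175.8294] [442.6901 300.1932]
0.06 [353.0109 173.9281] [444.4387 302.6524]
0.065 [353.0691 172.0178] [446.2367 305.1813]
0.07 [353.1276 170.0984] [448.0863 307.7828]
```

View pics/c6.png

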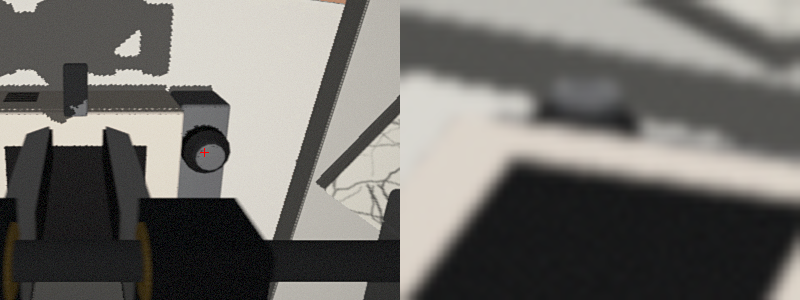

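Run:
```python
from h import *
print(shift(b2w([-.0455,.1135,.09]),BY+np.pi),robot.get_obs()["width"])
```

```text
(array([-69.35001205, 112.89588696, 114.80245953]), array([-0.07067746, -0.07739682, -0.01780127])) 0.007435347322108929
```

Emit:
servo_tool(
  commands=[-0.03,0.05,0,0,0,0,0,-0.06,0.1,0,0,0,0,0,-0.0694,0.1129,0.03,0,0,0,0,-0.0694,0.1129,0.07,0,0,0,0,-0.0694,0.1129,0.1,0,0,0,0,-0.0694,0.1129,0.115,0,0,0,0,-0.0694,0.1129,0.115,0,0,0,0,-0.0694,0.1129,0.115,0,0,0,0],
)

```text
time: 23.62
tool_pos: [0.6053, 0.2909, 0.0943]
ee_rot: [3.138, 0.004, 2.743]
wrist_force: [0.7, 0.8, 0.8]
width: 0.0007
finger_force: 0.0
```

Emit:
servo_tool(
  commands=[0,0,0.003,0,0,0,0,0,0,0.006,0,0,0,0,0,0,0.009,0,0,0,0,0,0,0.012,0,0,0,0,0,0,0.012,0,0,0,0],
)

```text
time: 24.25
tool_pos: [0.6046, 0.2906, 0.0809]
ee_rot: [3.14, 0.002, 2.743]
wrist_force: [-1.0, 0.3, 3.3]
width: 0.0002
finger_force: 1.4
```

Emit:
servo_tool(
  commands=[0,0,0.0015,0,0,0,0,0,0,0.003,0,0,0,0,0,0,0.0045,0,0,0,0,0,0,0.0045,0,0,0,0],
)

```text
time: 24.75
tool_pos: [0.6046, 0.2906, 0.0773]
ee_rot: [3.14, 0.002, 2.743]
wrist_force: [-2.4, -1.4, 5.9]
width: 0.0003
finger_force: 3.4
```

Emit:
servo_tool(
  commands=[0,0,0.002,0,0,0,0,0,0,0.004,0,0,0,0,0,0,0.006,0,0,0,0,0,0,0.006,0,0,0,0,0,0,0.006,0,0,0,0],
)

```text
time: 25.38
tool_pos: [0.6048, 0.2907, 0.0769]
ee_rot: [3.138, 0.005, 2.743]
wrist_force: [-8.9, -4.1, 22.6]
width: 0.0005
finger_force: 11.5
```

Emit:
servo_tool(
  commands=[0,0,-0.004,0,0,0,0,0,0,-0.01,0,0,0,0,0,0,-0.03,0,0,0,0,0,0,-0.08,0,0,0,0,0,0,-0.12,0,0,0,0,0,0,-0.12,0,0,0,0,0,0,-0.12,0,0,0,0,0,0,-0.12,0,0,0,0],
)

```text
time: 26.38
tool_pos: [0.6033, 0.2901, 0.1871]
ee_rot: [-3.14, -0.002, 2.743]
wrist_force: [-0.4, 0.0, 0.3]
width: 0.0005
finger_force: 0.0
```

Run:
```python
from h import *
D=snapshot("side");T=snapshot("top")
a=cv2.resize(D["img"][150:330,250:420],(400,424));b=cv2.resize(T["img"][150:310,190:340],(400,424))
cv2.imwrite("pics/c7.png",np.hstack([a,b]))
print(robot.get_obs()["wrist_force"])
```

```text
[-0.96295377  0.49832013 -0.00795371]
```

View pics/c7.png

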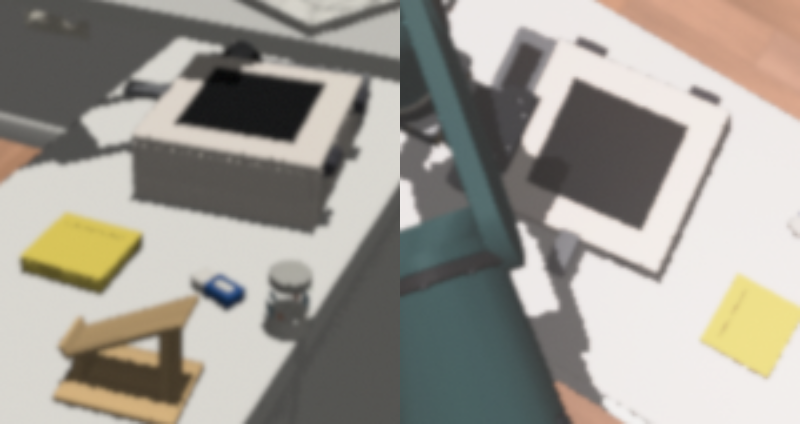

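Cover is shut, bystanders unmoved, and the arm is clear.

```bash
python3 -c "
from bench import close_job
print(close_job())"
```

```text
the job is handed in; nothing more can be done
None
```

I handed the job in at about 26.5 s of the 72 s limit: the plaque is flat and centred on the bed, the cover is shut, the start button was pushed to its end and released, and the four bystanders were never touched; no verdict came back.

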